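Find the loose duct cover that rocks and push it open

ROBOT

A 6-joint arm with a two-finger parallel gripper is mounted at the origin on the work surface. World frame = base frame: x ahead of the robot, y to its left, z up, the work surface at z = 0. Lengths are in m, angles in rad, forces in N, time in s.
With the tool pointing down it reaches from about 0.25 to 0.775 m from the base axis. Payload 4 kg.
Tool frame: the origin (TCP) lies between the finger pads; the fingertips stand 11 mm ahead of it and the grasp point (between the pads) lies 8 mm behind it; z points along the fingers, y is the direction in which the jaws open and shut (so a half turn about z gives the same grasp; the last joint's range is limited). The gripper opens to 94 mm and grips with 3 to 60 N. Pads are 16 mm wide; open, the fingers measure 119 mm over their backs; the gripper's body (75 mm by 177 mm) begins 78 mm behind the grasp point.
Start: joints at [-0.103, 0.087, 1.371, -0, 1.684, -0.103], TCP at [0.55, -0, 0.217] pointing down, gripper open.
Joint ranges: [-3.1, 3.1], [-0.76, 2.03], [0.27, 2.55], [-1.08, 4.22], [0.17, 2.65], [-2.57, 2.57]. Speed limits (rad/s): [2.79, 2.79, 3.14, 3.14, 3.14, 3.14].

INTERFACE

Orientations are given as [roll, pitch, yaw] about the fixed x, y, z axes, in that order (R = Rz(yaw) Ry(pitch) Rx(roll)).
In Python, from bench import get_obs, cams, ticket gives the robot as it stands. The module is installed in compiled form; this text tells all that it offers.
- The arm moves only by the shell command python3 -m crank 'ROWS'. ROWS is JSON, a list of rows, each an object of numbers: "tx", "ty", "tz": the shift along the tool's x, y, z in cm; "twist": the turn about the tool's z in degrees; "grip": the opening, from 0 (shut) to 1 (fully open). In form: [{"tx": .., "ty": .., "tz": .., "twist": .., "grip": ..}, ...]. A call has 1 to 12 rows; each row shifts and turns the commanded pose from where the row before left it, along the tool's axes as they then stand; what a row does not reach is not made up. A row lasts 1/8 s, in which the tool goes at most 62.5 mm and 10.7 degrees, less where a joint would pass 70% of its speed; a pose out of reach is approached as far as the arm can. A call is refused whole if a number of a shift passes 6.25 or a number of a turn 10.7, either way. A call with a gripper value outside its range is refused whole. The fingers move at their own pace and stop on an object; the grip force is fixed at half the most. Time passes only in rows, so rows that do not move let the fingers close. It gives the time, the measured TCP pose, the force and the opening at its end, in the units of the state.
- get_obs(): the state, without advancing time (a new reading comes with each control period).
- cams.snapshot(name): name is "scene" or "side" or "wrist"; returns a dict with "frame" (480x640x3 uint8, red, green, blue), "intrinsics" (3x3 intrinsics, pixels), "R" (3x3) and "t" (3): a world point X has camera coordinates R X + t; the wrist camera has in their place "hand_eye" (4x4, takes a point from camera to tool coordinates, whose origin is the TCP and whose axes are the flange's). Camera axes: x right, y down, z forward; pixel columns grow to the right and rows downward; lengths in m; the calibration is good to about 2 mm. A picture is of the moment at which its call begins: read the wrist's pose just before it. There is no depth.
- ticket.close_job(): hands the job in, once; it reports no verdict.
Trained networks look in a picture, given as the dict that the camera call returned (one of the last four; its "shot" number tells which), for a name from the list of things; names that differ only in an ending like _2 or _b are one class to them, and where a whole thing is asked for, a point or a joint stands for the part that bears it (a point fixed in the world has none). Each returns a list of dicts, best first, with "conf" (0 to 1); they miss things now and then, are a little off and sometimes report something else, mostly with a low value. They report only what shows in the picture. A call takes as long as a camera call.
- cams.outline_of(picture, query): "region" (480x640 bool, what is visible of it) and "centre" ([column, row] in pixels, amid what is visible of it).
The state is a dict: "time": time; "joint_positions": joint angles; "qvel": joint speeds; "joint_torque": joint torques, N m; "tool_pos": TCP position; "ee_rot": TCP orientation; "wrist_force": force on the tool from outside, world axes, zero at the start; "wrist_torque": the same for the moment, N m; "width": finger opening in m.
Only numpy, scipy, OpenCV 4.12 (cv2) and the standard library are available. Lean on these libraries where they do the work, as an engineer would, in place of code of your own. Each camera call takes 0.05 s, during which the arm holds its last target.

TASK

Three of the four identical covers on the white bench duct are fixed blanks and one is the tip-up hatch over the sockets: with shut fingers press each cover slowly and lightly on its ribbed front strip until you find the one that rocks. Then push that cover's front end down and on towards its axle with the fingertips until the hatch is fully open against its stop, and take the hand away, leaving it standing open. Never press hard, grip nothing, and leave the small things on the duct and the domes beside it where they are.

Things in the scene. Friction and masses are not known exactly. Their poses are not given: they have to be found in the camera images.
- duct: white bench service duct, fixed, 500 mm long (its y), 130 mm front to back (its x, pointing away from the robot), 72 mm high; origin at the centre of its underside. In its top lie four identical flush light-grey cover panels, 81 mm wide (y) x 89 mm (x) x 5 mm thick, in openings of 84 x 92 mm; three are fixed blanks, one is the hatch. The bay under the hatch is empty down to 14 mm above the bench
- bay_1 (a point): middle of the ribbed dark-grey press strip (24 mm front to back, 79 mm wide) at the robot-side front end of the first cover panel counted from the duct's +y end; on the panel's top face, 72 mm above the bench; axes as the duct's. A place, not a panel: any of the four may hold the hatch. A blank only sinks on its foam seal (3 N per mm, 4 mm at most, springs back); the hatch keeps giving at about 1.5 N
- axle_1 (a point): where the axle (along the duct's y) lies if the first panel is the hatch: 44 mm beyond that press strip's middle, 69.5 mm above the bench, half-way through the panel's thickness. The panel reaches 56.5 mm from here to its front edge and 32.5 mm to its rear edge
- bay_2 (a point): middle of the ribbed dark-grey press strip (24 mm front to back, 79 mm wide) at the robot-side front end of the second cover panel counted from the duct's +y end; on the panel's top face, 72 mm above the bench; axes as the duct's. A place, not a panel: any of the four may hold the hatch. A blank only sinks on its foam seal (3 N per mm, 4 mm at most, springs back); the hatch keeps giving at about 1.5 N
- axle_2 (a point): where the axle (along the duct's y) lies if the second panel is the hatch: 44 mm beyond that press strip's middle, 69.5 mm above the bench, half-way through the panel's thickness. The panel reaches 56.5 mm from here to its front edge and 32.5 mm to its rear edge
- bay_3 (a point): middle of the ribbed dark-grey press strip (24 mm front to back, 79 mm wide) at the robot-side front end of the third cover panel counted from the duct's +y end; on the panel's top face, 72 mm above the bench; axes as the duct's. A place, not a panel: any of the four may hold the hatch. A blank only sinks on its foam seal (3 N per mm, 4 mm at most, springs back); the hatch keeps giving at about 1.5 N
- axle_3 (a point): where the axle (along the duct's y) lies if the third panel is the hatch: 44 mm beyond that press strip's middle, 69.5 mm above the bench, half-way through the panel's thickness. The panel reaches 56.5 mm from here to its front edge and 32.5 mm to its rear edge
- bay_4 (a point): middle of the ribbed dark-grey press strip (24 mm front to back, 79 mm wide) at the robot-side front end of the fourth cover panel counted from the duct's +y end; on the panel's top face, 72 mm above the bench; axes as the duct's. A place, not a panel: any of the four may hold the hatch. A blank only sinks on its foam seal (3 N per mm, 4 mm at most, springs back); the hatch keeps giving at about 1.5 N
- axle_4 (a point): where the axle (along the duct's y) lies if the fourth panel is the hatch: 44 mm beyond that press strip's middle, 69.5 mm above the bench, half-way through the panel's thickness. The panel reaches 56.5 mm from here to its front edge and 32.5 mm to its rear edge
- hatch (a joint): tilt of the one loose panel, wherever it is: 0 rad shut and flush, 1.22 rad (70 degrees) fully open at its stop. It grows as the front end is pushed down into the bay, then on towards the axle, while the rear end rises; it never tips the other way. A friction hinge holds it at any angle. Shut fingertips up to 30 mm thick fit into the bay in front of the open panel
- oil_pot: small black oil pot with a red lid, 28 mm across, 27 mm high, on the flat centre piece of the duct between the 2nd and 3rd panels; origin at the middle of its underside. Loose, must be left alone.
- loupe: black eyeglass loupe, 35 mm across, 30 mm high, standing on the duct's left end piece; origin at the middle of its underside. Loose, must be left alone.
- case_cushion: green round casing cushion with a brass disc, 36 mm across, 17 mm high, on the duct's right end piece; origin at the middle of its underside. Loose, must be left alone.
- dome_1: clear dust-cover dome on a blue base, 86 mm across, 68 mm high, standing off the duct's +y end; origin at the middle of its underside. Loose, must be left alone.
- dome_2: a second dust-cover dome like the first, off the duct's -y end; origin at the middle of its underside. Loose, must be left alone.

How it is judged:
By the outcome, as a careful person would: the job done as asked, in the order asked, and still so for the second after the job is handed in, with the robot touching nothing.
It also fails if it takes over 48 s, if anything falls off the work surface, if the arm or the gripper's body presses on something with over 40 N, if the wrist force passes 120 N, or if a joint passes its speed limit or range.

## Working session

There is one attempt and no reset: what is moved stays moved. The work goes in short steps, Python scripts to look and compute and a shell command to move; the robot and the scene stay as the last step left them, time stands still between calls to the robot, and variables do not carry over. Pictures are saved under pics/ and viewed, and the job is handed in when it is done.

```bash
mkdir -p pics; python3 - <<'E'
from bench import get_obs,cams
import cv2
o=get_obs();print({k:o[k] for k in("time","tool_pos","ee_rot","wrist_force","width")})
for n in("scene","side","wrist"):
    p=cams.snapshot(n);cv2.imwrite(f"pics/{n}0.png",p["frame"][:,:,::-1])
    print(n,p["intrinsics"],p.get("R"),p.get("t"),p.get("hand_eye"))
E
```

```text
{'time': 0.0, 'tool_pos': array([5.49486556e-01, 4.31432412e-05, 2.15305093e-01]), 'ee_rot': array([-3.13940943e+00, -2.03853088e-04,  1.57081531e+00]), 'wrist_force': array([ 0.33241288, -0.03268561, -0.07912834]), 'width': 0.09375983480239931}
scene [[568.04651083   0.         307.78320578]
 [  0.         568.04651083 250.59213492]
 [  0.           0.           1.        ]] [[ 0.11031795  0.99365962  0.0216914 ]
 [ 0.68111607 -0.05968873 -0.72973841]
 [-0.72381686  0.09527761 -0.68338228]] [-0.07428321 -0.32254354  1.57394176] None
side [[466.36671299   0.         312.14700388]
 [  0.         466.36671299 241.47869662]
 [  0.           0.           1.        ]] [[-0.99169937 -0.12840145 -0.00673935]
 [-0.0663652   0.55605165 -0.82849395]
 [ 0.11012725 -0.82116967 -0.55995746]] [0.56666798 0.10510902 0.85233847] None
wrist [[364.66901996   0.         316.32937492]
 [  0.         364.66901996 240.30945466]
 [  0.           0.           1.        ]] None None [[ 6.27779087e-04 -9.57837110e-01 -2.87311114e-01  8.34160333e-02]
 [ 9.99999487e-01  8.29703452e-04 -5.81049543e-04  5.58908221e-04]
 [ 7.94933838e-04 -2.87310602e-01  9.57837140e-01 -1.68064304e-01]
 [ 0.00000000e+00  0.00000000e+00  0.00000000e+00  1.00000000e+00]]
```

View pics/scene0.png

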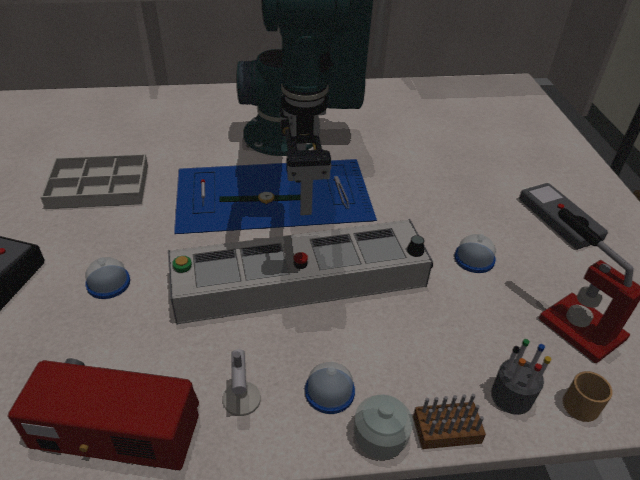

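View pics/side0.png

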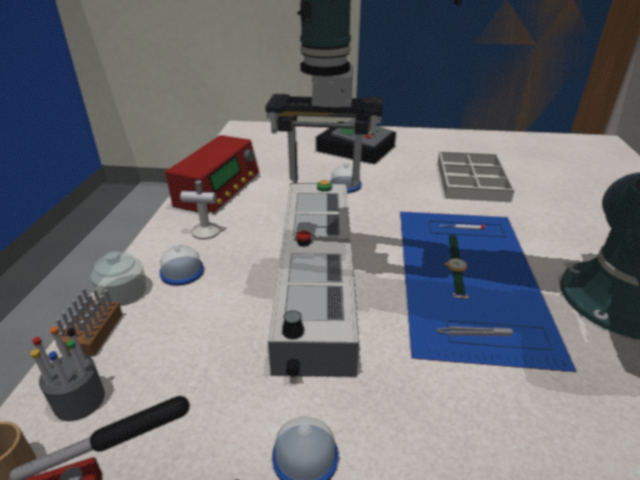

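View pics/wrist0.png

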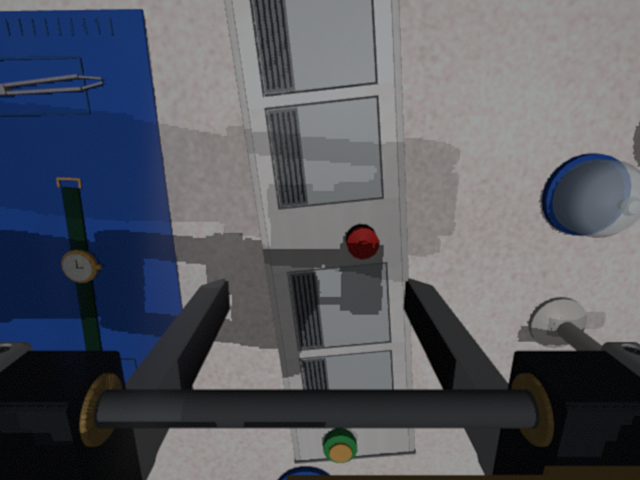

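```bash
python3 - <<'E'
import cv2
a=cv2.imread('pics/wrist0.png')[60:470,220:430];cv2.imwrite('pics/wz.png',cv2.resize(cv2.convertScaleAbs(a[:200],alpha=1.4),None,fx=3.5,fy=3,interpolation=cv2.INTER_CUBIC))
a=cv2.imread('pics/scene0.png')[215:325,155:445];cv2.imwrite('pics/sz.png',cv2.resize(cv2.convertScaleAbs(a,alpha=1.4),(290*27//10,300),interpolation=cv2.INTER_CUBIC))
E
```

```text
(no output)
```

View pics/wz.png

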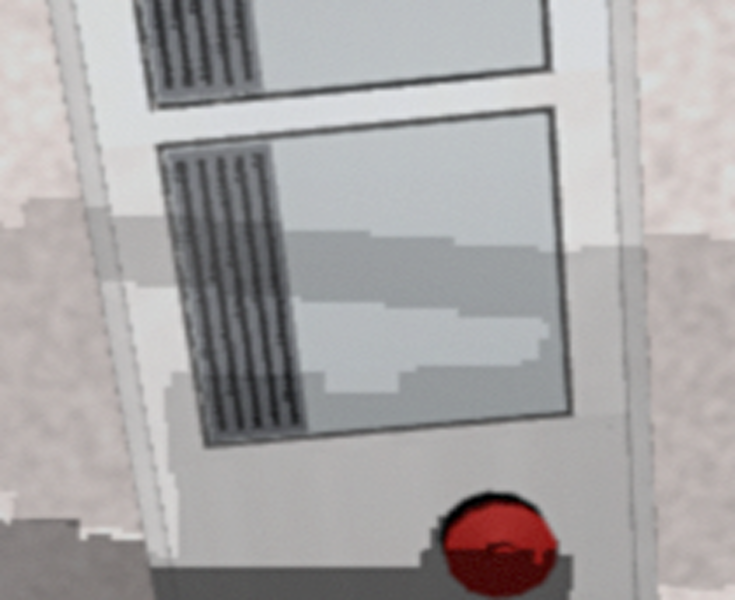

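View pics/sz.png

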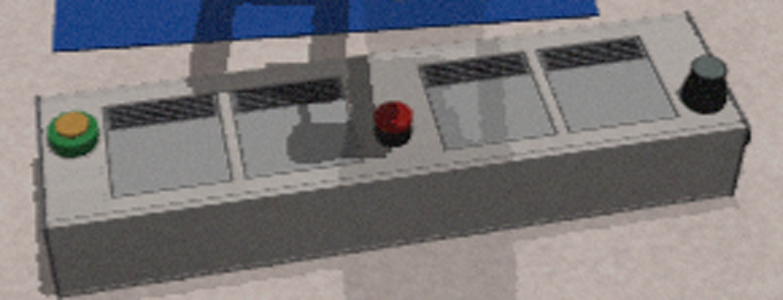

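```bash
cat > h.py <<'E'
import numpy as np
from scipy.spatial.transform import Rotation as Ro
def ray(p,uv,tcp=None,rpy=None):
    d=np.linalg.inv(p["intrinsics"])@np.array([uv[0],uv[1],1.])
    if p.get("hand_eye") is not None:
        H=np.array(p["hand_eye"]);Rt=Ro.from_euler('xyz',rpy).as_matrix()
        return Rt@H[:3,3]+tcp, Rt@H[:3,:3]@d
    R=np.array(p["R"]);return -R.T@np.array(p["t"]),R.T@d
def hit(p,uv,z,*a):
    c,d=ray(p,uv,*a);return c+d*(z-c[2])/d[2]
E
python3 - <<'E'
from h import *
from bench import get_obs,cams
o=get_obs();w=cams.snapshot("wrist");s=cams.snapshot("scene")
np.set_printoptions(precision=4,suppress=True)
for n,uv in dict(p2_fy=(265.1,108.7),p2_ry=(378,95.7),p2_r_=(383.4,197.7),p2_f_=(278.9,208.7),p1_f_=(263.4,95.7),p1_r_=(377.1,83.3),p3_fy=(289,271),p3_ry=(386,264),p3_r_=(391,346),p3_f_=(300,356)).items(): print(n,hit(w,uv,.072,o['tool_pos'],o['ee_rot']))
f=lambda x,y:(155+x/2.7,215+y*110/300)
for n,xy in dict(c_f_=(38,95),c_r_=(46,222),c_ry=(746,126),c_fy=(686,13),p4_f_=(103,108),p4_r_=(113,197),p4_ry=(231,180),p4_fy=(218,94),p3_f_=(234,92),p3_r_=(243,177),p2_f_=(418,65),p2_r_=(445,150),p2_ry=(556,136),p2_fy=(527,52),p1_f_=(543,49),p1_r_=(573,132),p1_ry=(677,117),p1_fy=(641,37)).items(): print('s',n,hit(s,f(*xy),.072))
E
```

```text
p2_fy [0.5084 0.1006 0.072 ]
p2_ry [0.5988 0.1104 0.072 ]
p2_r_ [0.6075 0.0284 0.072 ]
p2_f_ [0.5172 0.0186 0.072 ]
p1_f_ [0.5074 0.1104 0.072 ]
p1_r_ [0.5977 0.1195 0.072 ]
p3_fy [ 0.5247 -0.0394  0.072 ]
p3_ry [ 0.6131 -0.0324  0.072 ]
p3_r_ [ 0.6227 -0.1177  0.072 ]
p3_f_ [ 0.5337 -0.1291  0.072 ]
s c_f_ [ 0.5257 -0.2603  0.072 ]
s c_r_ [ 0.651  -0.2468  0.072 ]
s c_ry [0.6031 0.2496 0.072 ]
s c_fy [0.4755 0.2363 0.072 ]
s p4_f_ [ 0.5436 -0.2128  0.072 ]
s p4_r_ [ 0.6321 -0.2029  0.072 ]
s p4_ry [ 0.6234 -0.1225  0.072 ]
s p4_fy [ 0.536  -0.1298  0.072 ]
s p3_f_ [ 0.5349 -0.1181  0.072 ]
s p3_r_ [ 0.6213 -0.1142  0.072 ]
s p2_f_ [0.5174 0.0199 0.072 ]
s p2_r_ [0.6078 0.0289 0.072 ]
s p2_ry [0.6009 0.1101 0.072 ]
s p2_fy [0.51   0.1041 0.072 ]
s p1_f_ [0.5077 0.1169 0.072 ]
s p1_r_ [0.598 0.123 0.072]
s p1_ry [0.5895 0.2016 0.072 ]
s p1_fy [0.5005 0.1947 0.072 ]
```

```bash
python3 -m crank '[{"twist":-5.8,"grip":0},{"tx":3.1,"ty":-0.9,"grip":0},{"tx":3.2,"ty":-0.9,"grip":0},{"tz":3,"grip":0},{"tz":3,"grip":0},{"grip":0},{"grip":0},{"grip":0}]'; python3 - <<'E'
from bench import get_obs,cams
import cv2
o=get_obs();print({k:o[k] for k in("time","tool_pos","ee_rot","wrist_force","width")})
for n in("wrist","side","scene"):
    p=cams.snapshot(n);cv2.imwrite(f"pics/{n}1.png",p["frame"][:,:,::-1])
E
```

```text
{'time': 0.25, 'tool_pos': array([5.49766322e-01, 1.39942384e-05, 2.15954762e-01]), 'ee_rot': array([-3.14061731e+00, -9.77398165e-05,  1.57077340e+00]), 'wrist_force': array([ 0.77042988,  0.05884271, -0.34773692]), 'width': 0.09405268367197502}invalid input at $[0]: expected keys tx, ty, tz, twist, grip
```

View pics/wrist1.png

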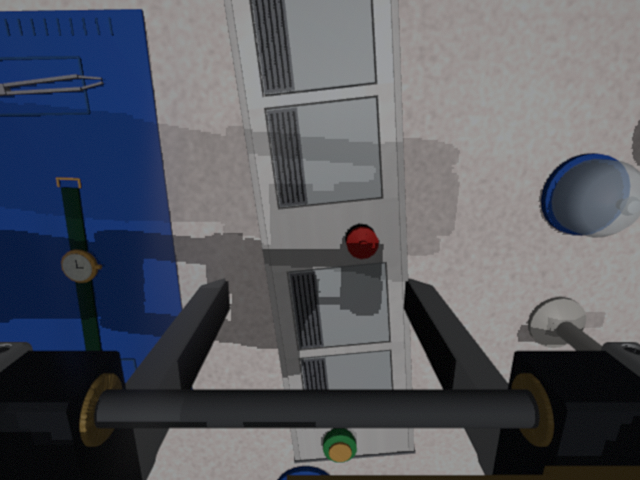

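View pics/side1.png

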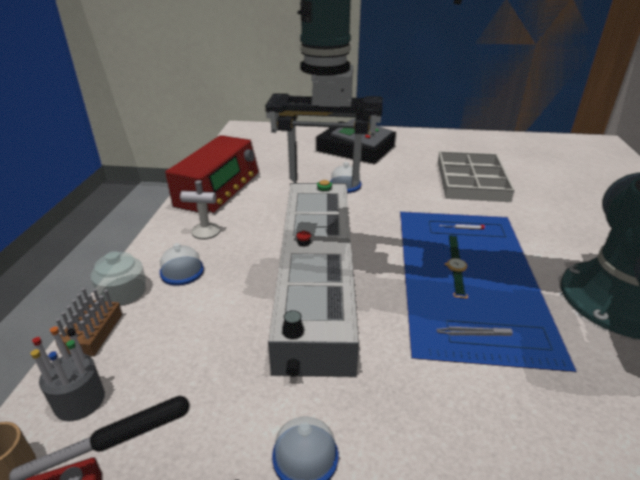

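Refused: the rows need all keys; nothing moved.

```bash
python3 -m crank '[{"tx":0,"ty":0,"tz":0,"twist":-5.8,"grip":0},{"tx":3.1,"ty":-0.9,"tz":0,"twist":0,"grip":0},{"tx":3.2,"ty":-0.9,"tz":0,"twist":0,"grip":0},{"tx":0,"ty":0,"tz":3,"twist":0,"grip":0},{"tx":0,"ty":0,"tz":3,"twist":0,"grip":0},{"tx":0,"ty":0,"tz":0,"twist":0,"grip":0},{"tx":0,"ty":0,"tz":0,"twist":0,"grip":0},{"tx":0,"ty":0,"tz":0,"twist":0,"grip":0}]'; python3 - <<'E'
from bench import get_obs,cams
import cv2
o=get_obs();print({k:o[k] for k in("time","tool_pos","ee_rot","wrist_force","width")})
for n in("wrist","side"):
    p=cams.snapshot(n);cv2.imwrite(f"pics/{n}2.png",p["frame"][:,:,::-1])
E
```

```text
time: 1.4
tool_pos: [0.5268, 0.0607, 0.1584]
ee_rot: [3.138, 0.0, 1.672]
wrist_force: [0.5, -0.7, 0.1]
width: 0.0177
{'time': 1.4, 'tool_pos': array([0.52680768, 0.06073369, 0.15839429]), 'ee_rot': array([3.13826597e+00, 2.92129682e-04, 1.67174493e+00]), 'wrist_force': array([ 0.4835299 , -0.68994227,  0.09177949]), 'width': 0.01772687999451987}
```

View pics/wrist2.png

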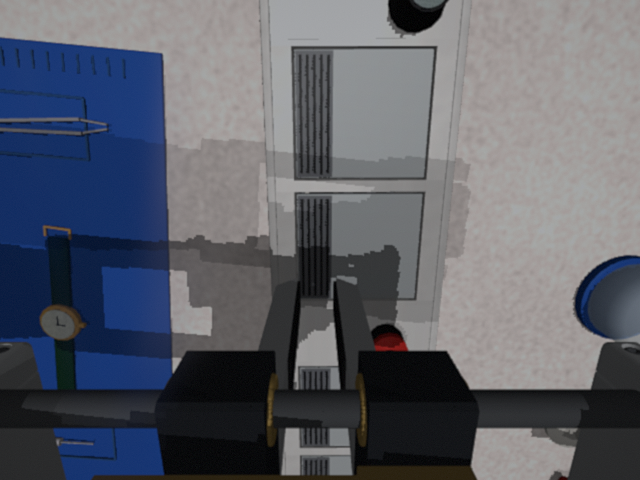

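View pics/side2.png

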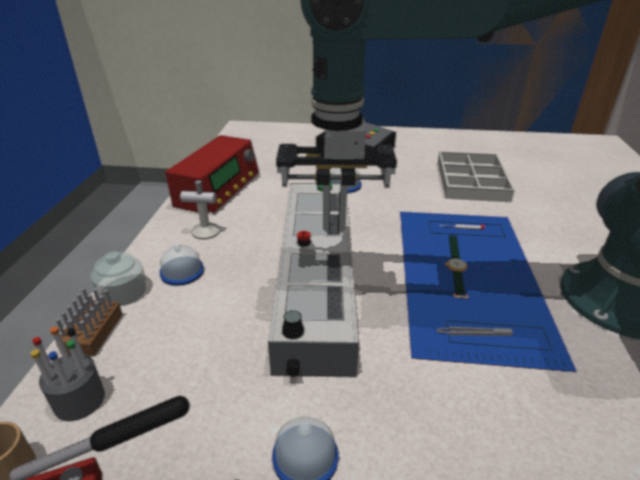

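```bash
python3 - <<'E'
from h import *
from bench import get_obs,cams
o=get_obs();w=cams.snapshot("wrist")
np.set_printoptions(precision=4,suppress=True)
y=.1008;A=np.array([[np.cos(y),np.sin(y)],[-np.sin(y),np.cos(y)]])
for uv in [(292,46),(437,46),(429,180),(294,179.5),(295,192),(424,191.5),(417,300)]:
    X=hit(w,uv,.072,o['tool_pos'],o['ee_rot']);print(X,A@(X[:2]-[.5638,-.0053]))
print("tcp",A@(o['tool_pos'][:2]-[.5638,-.0053]))
E
python3 -m crank '[{"tx":0,"ty":0,"tz":3,"twist":0,"grip":0},{"tx":0,"ty":0,"tz":2.5,"twist":0,"grip":0},{"tx":0,"ty":0,"tz":0,"twist":0,"grip":0},{"tx":0,"ty":0,"tz":0,"twist":0,"grip":0},{"tx":0,"ty":0,"tz":0,"twist":0,"grip":0}]'
```

```text
[0.4983 0.1929 0.072 ] [-0.0452  0.2038]
[0.5888 0.2022 0.072 ] [0.0457 0.2039]
[0.5997 0.1192 0.072 ] [0.0482 0.1203]
[0.5065 0.1101 0.072 ] [-0.0454  0.1206]
[0.508  0.1015 0.072 ] [-0.0448  0.1119]
[0.5977 0.111  0.072 ] [0.0454 0.1123]
[0.6079 0.0283 0.072 ] [0.0472 0.029 ]
tcp [-0.0304  0.0695]
time: 2.17
tool_pos: [0.5268, 0.0609, 0.1032]
ee_rot: [3.139, 0.0, 1.672]
wrist_force: [0.6, -0.1, 0.6]
width: 0.0
```

```bash
python3 -m crank '[{"tx":0,"ty":0,"tz":0.8,"twist":0,"grip":0},{"tx":0,"ty":0,"tz":0.7,"twist":0,"grip":0},{"tx":0,"ty":0,"tz":0.2,"twist":0,"grip":0},{"tx":0,"ty":0,"tz":0,"twist":0,"grip":0}]'
for i in 1 2 3 4; do :; done; python3 -m crank '[{"tx":0,"ty":0,"tz":0.1,"twist":0,"grip":0},{"tx":0,"ty":0,"tz":0,"twist":0,"grip":0}]'
```

```text
time: 2.68
tool_pos: [0.5255, 0.0609, 0.0841]
ee_rot: [-3.141, -0.0, 1.672]
wrist_force: [-1.1, -0.3, 0.3]
width: 0.0007
time: 2.92
tool_pos: [0.5258, 0.0608, 0.0836]
ee_rot: [3.141, 0.0, 1.672]
wrist_force: [0.2, -0.0, -0.8]
width: 0.0004
```

```bash
python3 -m crank '[{"tx":0,"ty":0,"tz":0.1,"twist":0,"grip":0},{"tx":0,"ty":0,"tz":0,"twist":0,"grip":0}]'
python3 -m crank '[{"tx":0,"ty":0,"tz":0.05,"twist":0,"grip":0},{"tx":0,"ty":0,"tz":0,"twist":0,"grip":0}]'
```

```text
time: 3.18
tool_pos: [0.526, 0.0609, 0.0829]
ee_rot: [3.141, 0.0, 1.672]
wrist_force: [-0.4, 0.7, 0.2]
width: 0.0004
time: 3.42
tool_pos: [0.526, 0.0608, 0.0824]
ee_rot: [3.141, 0.0, 1.672]
wrist_force: [-0.8, 0.2, 3.7]
width: 0.0002
```

```bash
python3 -m crank '[{"tx":0,"ty":0,"tz":0.05,"twist":0,"grip":0},{"tx":0,"ty":0,"tz":0,"twist":0,"grip":0}]'
python3 -c "
from bench import get_obs;o=get_obs();print(o['tool_pos'],o['wrist_force'])"
```

```text
time: 3.68
tool_pos: [0.526, 0.0609, 0.0819]
ee_rot: [3.141, 0.0, 1.672]
wrist_force: [-0.4, -0.9, 5.0]
width: 0.0005
[0.52598001 0.06085961 0.08192622] [-0.4141108  -0.93578542  5.0242169 ]
```

```bash
python3 -m crank '[{"tx":0,"ty":0,"tz":-1.5,"twist":0,"grip":0},{"tx":4.6,"ty":-0.1,"tz":0,"twist":0,"grip":0},{"tx":4.6,"ty":0,"tz":0,"twist":0,"grip":0},{"tx":0,"ty":0,"tz":0,"twist":0,"grip":0},{"tx":0,"ty":0,"tz":1.1,"twist":0,"grip":0},{"tx":0,"ty":0,"tz":0.2,"twist":0,"grip":0},{"tx":0,"ty":0,"tz":0,"twist":0,"grip":0},{"tx":0,"ty":0,"tz":0,"twist":0,"grip":0}]'
python3 -m crank '[{"tx":0,"ty":0,"tz":0.05,"twist":0,"grip":0},{"tx":0,"ty":0,"tz":0,"twist":0,"grip":0}]'
python3 -m crank '[{"tx":0,"ty":0,"tz":0.05,"twist":0,"grip":0},{"tx":0,"ty":0,"tz":0,"twist":0,"grip":0}]'
```

```text
time: 4.68
tool_pos: [0.5156, 0.1515, 0.0834]
ee_rot: [3.142, 0.0, 1.671]
wrist_force: [0.4, 0.2, -0.3]
width: 0.0005
time: 4.92
tool_pos: [0.5157, 0.152, 0.0832]
ee_rot: [3.141, 0.0, 1.672]
wrist_force: [0.9, 0.0, 0.8]
width: 0.0002
time: 5.18
tool_pos: [0.5157, 0.1521, 0.0828]
ee_rot: [3.141, 0.001, 1.672]
wrist_force: [-0.4, -0.6, 1.3]
width: 0.0003
```

```bash
python3 -m crank '[{"tx":0,"ty":0,"tz":0.05,"twist":0,"grip":0},{"tx":0,"ty":0,"tz":0,"twist":0,"grip":0}]'
python3 -m crank '[{"tx":0,"ty":0,"tz":0.05,"twist":0,"grip":0},{"tx":0,"ty":0,"tz":0,"twist":0,"grip":0}]'
```

```text
time: 5.42
tool_pos: [0.5157, 0.1521, 0.0824]
ee_rot: [3.141, 0.001, 1.672]
wrist_force: [-0.6, -2.5, 3.5]
width: 0.0004
time: 5.68
tool_pos: [0.5157, 0.1521, 0.0819]
ee_rot: [3.141, 0.0, 1.672]
wrist_force: [-0.5, -2.4, 4.4]
width: 0.0003
```

```bash
python3 -m crank '[{"tx":0,"ty":0,"tz":0.05,"twist":0,"grip":0},{"tx":0,"ty":0,"tz":0,"twist":0,"grip":0}]'
```

```text
time: 5.92
tool_pos: [0.5157, 0.1521, 0.0815]
ee_rot: [3.141, 0.0, 1.672]
wrist_force: [-0.5, -1.8, 4.9]
width: 0.0001
```

```bash
python3 -m crank '[{"tx":0,"ty":0,"tz":-4,"twist":0,"grip":0},{"tx":-5.8,"ty":0,"tz":0,"twist":0,"grip":0},{"tx":-5.8,"ty":0,"tz":0,"twist":0,"grip":0},{"tx":-5.8,"ty":0,"tz":0,"twist":0,"grip":0},{"tx":-5.8,"ty":0,"tz":0,"twist":0,"grip":0},{"tx":0,"ty":0,"tz":0,"twist":0,"grip":0},{"tx":0,"ty":0,"tz":3,"twist":0,"grip":0},{"tx":0,"ty":0,"tz":0,"twist":0,"grip":0},{"tx":0,"ty":0,"tz":0,"twist":0,"grip":0}]'
python3 - <<'E'
from bench import cams
import cv2
p=cams.snapshot("wrist");cv2.imwrite("pics/wrist3.png",p["frame"][:,:,::-1])
p=cams.snapshot("side");cv2.imwrite("pics/side3.png",p["frame"][:,:,::-1])
E
```

```text
time: 7.05
tool_pos: [0.539, -0.0774, 0.0912]
ee_rot: [3.142, -0.001, 1.673]
wrist_force: [0.1, -0.4, 0.4]
width: 0.0003
```

View pics/side3.png

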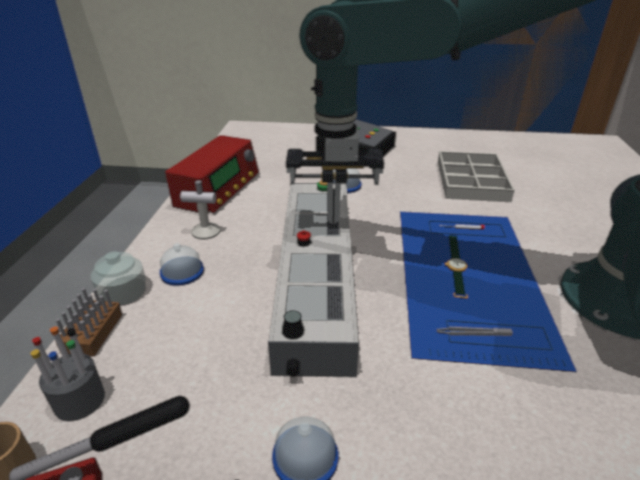

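View pics/wrist3.png

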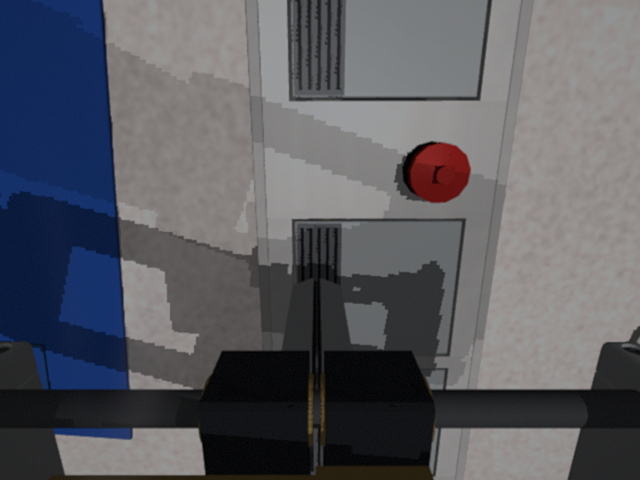

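```bash
python3 -m crank '[{"tx":0,"ty":0,"tz":0.4,"twist":0,"grip":0},{"tx":0,"ty":0,"tz":0.3,"twist":0,"grip":0},{"tx":0,"ty":0,"tz":0,"twist":0,"grip":0},{"tx":0,"ty":0,"tz":0,"twist":0,"grip":0}]'
python3 -m crank '[{"tx":0,"ty":0,"tz":0.1,"twist":0,"grip":0},{"tx":0,"ty":0,"tz":0,"twist":0,"grip":0}]'
python3 -m crank '[{"tx":0,"ty":0,"tz":0.05,"twist":0,"grip":0},{"tx":0,"ty":0,"tz":0,"twist":0,"grip":0}]'
python3 -m crank '[{"tx":0,"ty":0,"tz":0.05,"twist":0,"grip":0},{"tx":0,"ty":0,"tz":0,"twist":0,"grip":0}]'
```

```text
time: 7.65
tool_pos: [0.5389, -0.0786, 0.084]
ee_rot: [3.142, -0.0, 1.672]
wrist_force: [-0.6, 0.1, -0.5]
width: 0.0004
time: 7.9
tool_pos: [0.5391, -0.0786, 0.0832]
ee_rot: [3.141, 0.0, 1.672]
wrist_force: [-0.3, 0.4, 0.2]
width: 0.0004
time: 8.15
tool_pos: [0.5391, -0.0786, 0.0828]
ee_rot: [3.141, 0.0, 1.672]
wrist_force: [-0.3, -1.1, 2.1]
width: 0.0001
time: 8.4
tool_pos: [0.5391, -0.0786, 0.0824]
ee_rot: [3.141, 0.0, 1.672]
wrist_force: [0.5, 0.2, 3.3]
width: 0.0004
```

```bash
python3 -m crank '[{"tx":0,"ty":0,"tz":0.05,"twist":0,"grip":0},{"tx":0,"ty":0,"tz":0,"twist":0,"grip":0}]'
python3 -m crank '[{"tx":0,"ty":0,"tz":0.05,"twist":0,"grip":0},{"tx":0,"ty":0,"tz":0,"twist":0,"grip":0}]'
```

```text
time: 8.65
tool_pos: [0.5391, -0.0786, 0.0819]
ee_rot: [3.141, 0.0, 1.672]
wrist_force: [-0.6, -1.1, 4.2]
width: 0.0005
time: 8.9
tool_pos: [0.5391, -0.0786, 0.0815]
ee_rot: [3.141, 0.0, 1.672]
wrist_force: [0.1, -0.0, 5.5]
width: 0.0005
```

```bash
python3 -m crank '[{"tx":0,"ty":0,"tz":-1.5,"twist":0,"grip":0},{"tx":-4.6,"ty":0,"tz":0,"twist":0,"grip":0},{"tx":-4.6,"ty":0,"tz":0,"twist":0,"grip":0},{"tx":0,"ty":0,"tz":0,"twist":0,"grip":0},{"tx":0,"ty":0,"tz":1.1,"twist":0,"grip":0},{"tx":0,"ty":0,"tz":0.2,"twist":0,"grip":0},{"tx":0,"ty":0,"tz":0,"twist":0,"grip":0},{"tx":0,"ty":0,"tz":0,"twist":0,"grip":0}]'
python3 -m crank '[{"tx":0,"ty":0,"tz":0.05,"twist":0,"grip":0},{"tx":0,"ty":0,"tz":0,"twist":0,"grip":0}]'
python3 -m crank '[{"tx":0,"ty":0,"tz":0.05,"twist":0,"grip":0},{"tx":0,"ty":0,"tz":0,"twist":0,"grip":0}]'
python3 -m crank '[{"tx":0,"ty":0,"tz":0.05,"twist":0,"grip":0},{"tx":0,"ty":0,"tz":0,"twist":0,"grip":0}]'
python3 -m crank '[{"tx":0,"ty":0,"tz":0.05,"twist":0,"grip":0},{"tx":0,"ty":0,"tz":0,"twist":0,"grip":0}]'
```

```text
time: 9.9
tool_pos: [0.5482, -0.1693, 0.083]
ee_rot: [3.141, -0.0, 1.673]
wrist_force: [0.3, -0.1, 0.4]
width: 0.0003
time: 10.15
tool_pos: [0.5483, -0.1699, 0.0826]
ee_rot: [3.141, 0.0, 1.672]
wrist_force: [0.2, 0.4, 0.5]
width: 0.0005
time: 10.4
tool_pos: [0.5482, -0.1701, 0.082]
ee_rot: [3.142, 0.0, 1.672]
wrist_force: [-0.1, -0.6, 0.5]
width: 0.0002
time: 10.65
tool_pos: [0.5482, -0.1701, 0.0816]
ee_rot: [3.141, 0.0, 1.672]
wrist_force: [-0.4, -0.5, 0.6]
width: 0.0004
time: 10.9
tool_pos: [0.5482, -0.1701, 0.0811]
ee_rot: [3.141, 0.0, 1.672]
wrist_force: [0.0, 0.1, 1.4]
width: 0.0004
```

```bash
python3 -m crank '[{"tx":0,"ty":0.05,"tz":0.1,"twist":0,"grip":0},{"tx":0,"ty":0.08,"tz":0.1,"twist":0,"grip":0},{"tx":0,"ty":0.08,"tz":0.13,"twist":0,"grip":0},{"tx":0,"ty":0,"tz":0.15,"twist":0,"grip":0},{"tx":0,"ty":0,"tz":0.2,"twist":0,"grip":0},{"tx":0,"ty":0,"tz":0.2,"twist":0,"grip":0},{"tx":0,"ty":0,"tz":0,"twist":0,"grip":0}]'
python3 - <<'E'
from bench import cams
import cv2
p=cams.snapshot("scene");cv2.imwrite("pics/scene4.png",cv2.resize(p["frame"][180:340,130:450,::-1],None,fx=2.5,fy=2.5))
E
```

```text
time: 11.78
tool_pos: [0.5505, -0.1698, 0.072]
ee_rot: [3.141, -0.0, 1.672]
wrist_force: [-0.4, -0.7, -0.1]
width: 0.0003
```

View pics/scene4.png

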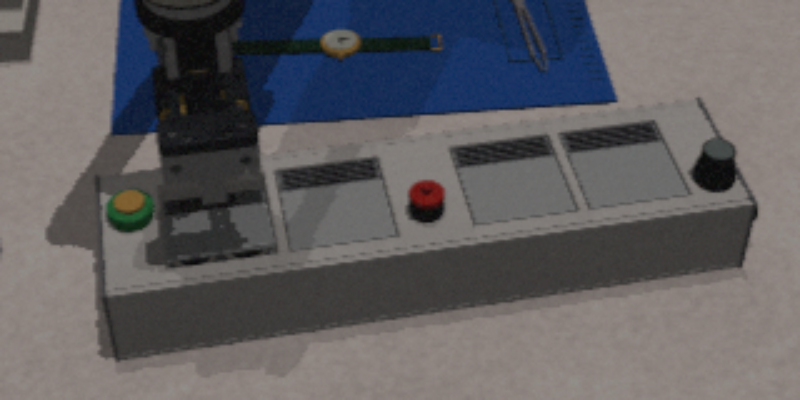

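```bash
python3 -m crank '[{"tx":0,"ty":0.03,"tz":0.18,"twist":0,"grip":0},{"tx":0,"ty":0.03,"tz":0.18,"twist":0,"grip":0},{"tx":0,"ty":0.04,"tz":0.19,"twist":0,"grip":0},{"tx":0,"ty":0.07,"tz":0.18,"twist":0,"grip":0},{"tx":0,"ty":0.07,"tz":0.18,"twist":0,"grip":0},{"tx":0,"ty":0.07,"tz":0.19,"twist":0,"grip":0}]'
python3 -m crank '[{"tx":0,"ty":0.1,"tz":0.17,"twist":0,"grip":0},{"tx":0,"ty":0.1,"tz":0.17,"twist":0,"grip":0},{"tx":0,"ty":0.11,"tz":0.17,"twist":0,"grip":0},{"tx":0,"ty":0.13,"tz":0.15,"twist":0,"grip":0},{"tx":0,"ty":0.14,"tz":0.16,"twist":0,"grip":0},{"tx":0,"ty":0.14,"tz":0.16,"twist":0,"grip":0}]'
python3 - <<'E'
from bench import cams,get_obs
import cv2
print(get_obs()['wrist_force'])
p=cams.snapshot("scene");cv2.imwrite("pics/scene5.png",cv2.resize(p["frame"][180:340,130:450,::-1],None,fx=2.5,fy=2.5))
E
```

```text
time: 12.58
tool_pos: [0.5535, -0.1696, 0.0612]
ee_rot: [3.141, 0.0, 1.672]
wrist_force: [0.2, -0.4, 2.6]
width: 0.0003
time: 13.32
tool_pos: [0.5604, -0.1689, 0.0513]
ee_rot: [-3.141, 0.0, 1.672]
wrist_force: [-0.5, -0.8, 3.1]
width: 0.0005
[-0.50676373 -0.84697305  3.14110915]
```

View pics/scene5.png

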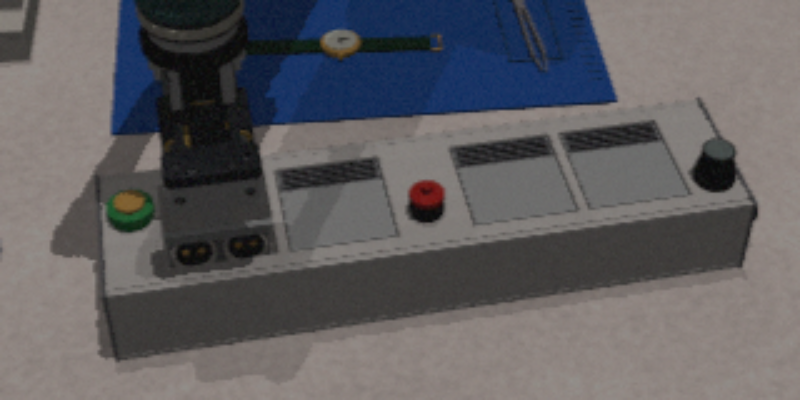

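```bash
python3 -m crank '[{"tx":0,"ty":0.16,"tz":0.13,"twist":0,"grip":0},{"tx":0,"ty":0.16,"tz":0.13,"twist":0,"grip":0},{"tx":0,"ty":0.1,"tz":0.08,"twist":0,"grip":0},{"tx":0,"ty":0,"tz":0,"twist":0,"grip":0}]'
python3 -m crank '[{"tx":0,"ty":0.1,"tz":0.04,"twist":0,"grip":0},{"tx":0,"ty":0,"tz":0,"twist":0,"grip":0}]'
python3 -m crank '[{"tx":0,"ty":0.1,"tz":0,"twist":0,"grip":0},{"tx":0,"ty":0,"tz":0,"twist":0,"grip":0}]'
```

```text
time: 13.88
tool_pos: [0.5646, -0.1684, 0.0476]
ee_rot: [-3.141, -0.0, 1.672]
wrist_force: [-2.0, -0.6, 1.1]
width: 0.0005
time: 14.12
tool_pos: [0.5653, -0.1683, 0.0472]
ee_rot: [-3.141, -0.0, 1.672]
wrist_force: [-2.4, -0.8, 0.2]
width: 0.0002
time: 14.38
tool_pos: [0.5663, -0.168, 0.0472]
ee_rot: [-3.141, -0.001, 1.672]
wrist_force: [-2.4, -1.1, -0.1]
width: 0.0006
```

```bash
python3 -m crank '[{"tx":0,"ty":0.1,"tz":0,"twist":0,"grip":0},{"tx":0,"ty":0,"tz":0,"twist":0,"grip":0}]'
python3 -m crank '[{"tx":0,"ty":0.05,"tz":0,"twist":0,"grip":0},{"tx":0,"ty":0,"tz":0,"twist":0,"grip":0}]'
```

```text
time: 14.62
tool_pos: [0.5676, -0.1678, 0.0474]
ee_rot: [-3.141, -0.001, 1.672]
wrist_force: [-3.0, 0.8, -0.4]
width: 0.0006
time: 14.88
tool_pos: [0.5682, -0.1678, 0.0475]
ee_rot: [-3.141, -0.0, 1.672]
wrist_force: [-1.4, 0.2, -1.3]
width: 0.0004
```

```bash
python3 -m crank '[{"tx":0,"ty":0.05,"tz":0,"twist":0,"grip":0},{"tx":0,"ty":0,"tz":0,"twist":0,"grip":0}]'
python3 -m crank '[{"tx":0,"ty":0.05,"tz":0,"twist":0,"grip":0},{"tx":0,"ty":0,"tz":0,"twist":0,"grip":0}]'
python3 - <<'E'
from bench import cams,get_obs
import cv2
p=cams.snapshot("side");cv2.imwrite("pics/side6.png",cv2.resize(p["frame"][150:390,240:400,::-1],None,fx=2.5,fy=2.5))
E
```

```text
time: 15.12
tool_pos: [0.5687, -0.1679, 0.0476]
ee_rot: [3.142, -0.0, 1.672]
wrist_force: [-3.2, 0.4, -0.5]
width: 0.0003
time: 15.38
tool_pos: [0.5692, -0.1679, 0.0476]
ee_rot: [3.142, -0.0, 1.672]
wrist_force: [-2.1, 0.7, -1.0]
width: 0.0008
```

View pics/side6.png

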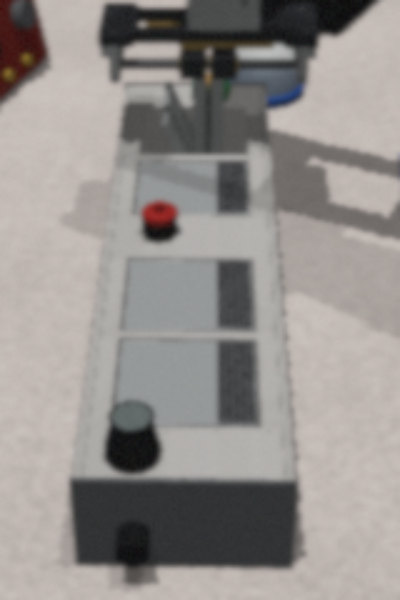

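```bash
python3 -m crank '[{"tx":0,"ty":0.1,"tz":0,"twist":0,"grip":0},{"tx":0,"ty":0,"tz":0,"twist":0,"grip":0}]'
python3 -m crank '[{"tx":0,"ty":0.05,"tz":0,"twist":0,"grip":0},{"tx":0,"ty":0,"tz":0,"twist":0,"grip":0}]'
python3 -m crank '[{"tx":0,"ty":0.05,"tz":0,"twist":0,"grip":0},{"tx":0,"ty":0,"tz":0,"twist":0,"grip":0}]'
```

```text
time: 15.68
tool_pos: [0.57, -0.1679, 0.0475]
ee_rot: [-3.141, -0.0, 1.672]
wrist_force: [-4.0, 0.2, -1.9]
width: 0.0006
time: 15.92
tool_pos: [0.5701, -0.1679, 0.0475]
ee_rot: [-3.14, -0.0, 1.672]
wrist_force: [-5.0, 1.1, 0.1]
width: 0.0009
time: 16.18
tool_pos: [0.5701, -0.1679, 0.0475]
ee_rot: [-3.139, -0.0, 1.672]
wrist_force: [-6.4, -0.8, 1.2]
width: 0.0008
```

```bash
python3 -m crank '[{"tx":0,"ty":-0.3,"tz":0,"twist":0,"grip":0},{"tx":0,"ty":-0.5,"tz":0,"twist":0,"grip":0},{"tx":0,"ty":-0.2,"tz":0,"twist":0,"grip":0},{"tx":0,"ty":0,"tz":0,"twist":0,"grip":0},{"tx":0,"ty":0,"tz":-2,"twist":0,"grip":0},{"tx":0,"ty":0,"tz":-4,"twist":0,"grip":0},{"tx":0,"ty":0,"tz":-5,"twist":0,"grip":0},{"tx":0,"ty":0,"tz":-5,"twist":0,"grip":0},{"tx":0,"ty":-5,"tz":0,"twist":0,"grip":0},{"tx":0,"ty":-5,"tz":0,"twist":0,"grip":0},{"tx":0,"ty":0,"tz":0,"twist":0,"grip":0},{"tx":0,"ty":0,"tz":0,"twist":0,"grip":0}]'
python3 - <<'E'
from bench import cams,get_obs
import cv2,numpy as np
p=cams.snapshot("side");a=cv2.resize(p["frame"][150:390,240:400,::-1],(400,600))
p=cams.snapshot("scene");cv2.imwrite("pics/scene7.png",cv2.resize(p["frame"][180:340,130:450,::-1],None,fx=2.5,fy=2.5))
cv2.imwrite("pics/side7.png",a)
p=cams.snapshot("side");cv2.imwrite("pics/side8.png",cv2.resize(p["frame"][160:250,270:370,::-1],None,fx=6,fy=6,interpolation=cv2.INTER_CUBIC))
E
```

```text
time: 17.68
tool_pos: [0.4625, -0.179, 0.2081]
ee_rot: [3.14, 0.001, 1.672]
wrist_force: [0.3, 0.2, -0.3]
width: 0.0004
```

View pics/scene7.png

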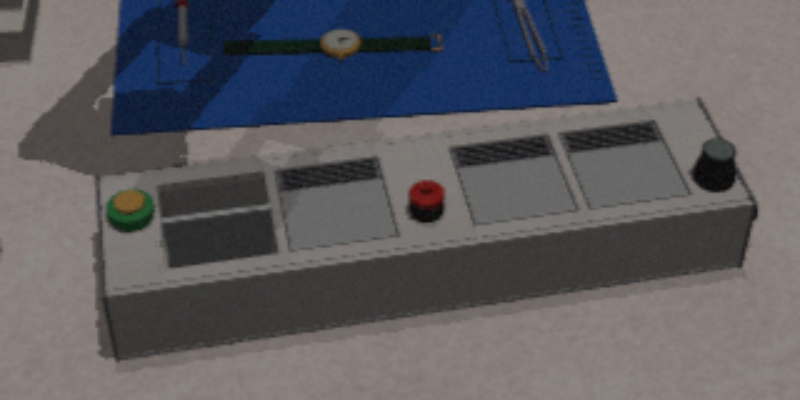

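View pics/side8.png

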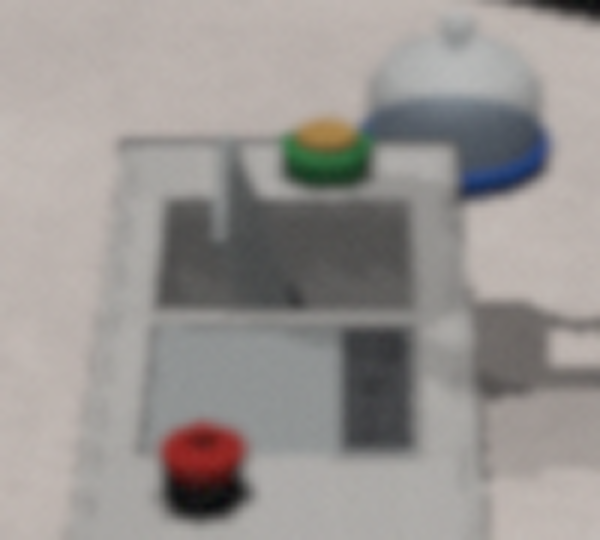

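```bash
python3 - <<'E'
from h import *
from bench import cams
p=cams.snapshot("scene");s=cams.snapshot("side")
y=.1008;x=np.array([np.cos(y),np.sin(y)]);yy=np.array([-x[1],x[0]]);c=np.array([.5638,-.0053])
def pj(p,X):
    q=p["R"]@X+p["t"];u=p["intrinsics"]@q;return u[:2]/u[2]
for th in(50,60,65,70):
    t=np.radians(th);out=[]
    for n in(2.5,-2.5):
        h=.0125+(.0325*np.cos(t)-n*1e-3*np.sin(t)); z=.0695+.0325*np.sin(t)+n*1e-3*np.cos(t)
        for yd in(-.203,-.122):
            X=np.r_[c+x*h+yy*yd,z];out.append(((pj(p,X)-[130,180])*2.5).round(0)); 
            if yd>-.15: out.append(('side',((pj(s,X)-[270,160])*6).round(0)))
    h=.0125-.0565*np.cos(t);z=.0695-.0565*np.sin(t)
    print(th,out,'frontedge side',((pj(s,np.r_[c+x*h+yy*-.122,z])-[270,160])*6).round(0))
E
```

```text
50 [array([163., 229.]), array([273., 215.]), ('side', array([194., 247.])), array([163., 236.]), array([273., 221.]), ('side', array([183., 256.]))] frontedge side [351. 419.]
60 [array([162., 222.]), array([272., 207.]), ('side', array([208., 240.])), array([162., 228.]), array([272., 214.]), ('side', array([195., 246.]))] frontedge side [329. 432.]
65 [array([161., 218.]), array([271., 204.]), ('side', array([215., 237.])), array([162., 225.]), array([272., 210.]), ('side', array([202., 243.]))] frontedge side [316. 437.]
70 [array([161., 215.]), array([270., 201.]), ('side', array([223., 235.])), array([162., 221.]), array([271., 207.]), ('side', array([209., 239.]))] frontedge side [304. 442.]
```

```bash
python3 -c "
from bench import ticket,get_obs
print(get_obs()['time'],ticket.close_job())"
```

```text
the job is handed in; nothing more can be done
17.925 None
```

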